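# Bring the watch movement under the inspection lens

### The job

On the inspection jig, push on one of the bare rubber-ended spokes with a fingertip to turn the three-armed carrier, and push the lens arm round on its post, so that the round lens stands centred over the watch movement. Only push the spokes and the arm from the side: do not pinch them, do not touch the movement or the lens, do not shift or lift the jig, and leave the tin, the eyeglass and the clamp block where they are. Finish with your hand clear.

Things in the scene. Friction and masses are not known exactly. Their poses are not given: they have to be found in the camera images.
- jig: The inspection jig: a loose grey steel base plate, 90 x 290 mm, top 15 mm above the table, on 3 mm rubber feet, about 3 kg (stands by its weight; 10 N does not shift it). Body origin on the table under the carrier's hub; z up; the lens post stands 190 mm from the hub along the jig's own -y. The plate reaches from y = +60 to -230 mm and x = -45 to +45 mm. Nothing on the jig is higher than 61 mm above the table.
- hub (a point): On the hub axis of the carrier (hub 44 mm across, up to 43 mm above the table), 30 mm above the table: mid-height of the spokes.
- post (a point): On the axis of the lens post (steel post 18 mm across, dark head 26 mm across, its bolt up to 61 mm above the table), 50 mm above the table: mid-height of the lens arm.
- spider (a joint): Angle of the three-armed carrier about the vertical hub axis, rad, positive anticlockwise from above; it turns without end either way, and stays where it is left (friction: about 0.7 N at 85 mm radius). At 0, or a whole turn, the arm with the movement points straight at the lens post.
- spoke_1_end (a point): Outer end of the bare spoke that stands 120 degrees anticlockwise (seen from above) of the movement's arm, at mid-height, 105 mm from the hub axis; turns with the carrier. The spoke is a straight radial bar 14 mm wide, 22 to 38 mm above the table, its outer 40 mm sleeved in black rubber.
- spoke_2_end (a point): Outer end of the bare spoke that stands 120 degrees clockwise of the movement's arm, at mid-height, 105 mm from the hub axis; turns with the carrier. The spoke is a straight radial bar 14 mm wide, 22 to 38 mm above the table, its outer 40 mm sleeved in black rubber.
- movement_mid (a point): Centre of the watch movement's upper face, 70 mm from the hub axis, 35 mm above the table; turns with the carrier. The movement is a red-rimmed round holder 40 mm across with a brass-coloured movement and a crown that reaches to 100 mm from the hub axis.
- lens_arm (a joint): Angle of the lens arm about the vertical post axis, rad, positive anticlockwise from above. 0: it points at the hub; positive: lens swung to the jig's -x side; range -0.7 to 1.9, no stop at 0; stays where left (friction about 1 N at 65 mm). The arm is a bar 10 mm wide, 43 to 57 mm above the table, bare from 13 to 98 mm from the post axis.
- lens_mid (a point): Centre of the lens, 120 mm from the post axis, 47 mm above the table; the brass-rimmed clear lens is 44 mm across, 43 to 52 mm above the table, and passes freely over the carrier. With both joints at 0 it stands exactly over the movement's centre.
- movement: The watch movement in its holder, fixed in the nest of the carrier; not to be touched. Origin under it, 5 mm outward of its disc's centre.
- lens: The round lens with its brass rim, on the end of the lens arm; not to be touched. Body frame = the lens arm's frame at the foot of the post.
- spoke_left_faces: The halves of the three carrier arms that face anticlockwise (seen from above); pushing on them turns the carrier clockwise. Origin on the hub axis.
- spoke_right_faces: The halves of the three carrier arms that face clockwise; pushing on them turns the carrier anticlockwise. Origin on the hub axis.
- lens_arm_left_face: The half of the lens arm that faces anticlockwise (seen from above); pushing on it lessens the lens arm's angle. Origin at the foot of the post axis.
- lens_arm_right_face: The half of the lens arm that faces clockwise; pushing on it makes the lens arm's angle grow. Origin at the foot of the post axis.
- round_tin: Bystander: round metal parts tin 49 mm across, 18 mm high; origin under its centre.
- eyeglass: Bystander: black watchmaker's eyeglass 34 mm across, 28 mm high; origin under its centre.
- clamp_block: Bystander: small wooden clamp block 30 x 34 x 22 mm with a screw; origin under its centre.

How it is judged:
By the outcome, as a careful person would: the job done as asked, in the order asked, and still so for the second after the job is handed in, with the robot touching nothing.
It also fails if it takes over 64 s, if anything falls off the work surface, if the arm or the gripper's body presses on something with over 40 N, if the wrist force passes 120 N, or if a joint passes its speed limit or range.

### The arm

A 6-joint arm with a two-finger parallel gripper is mounted at the origin on a cart in front of the work surface, level with it; the furniture and walls round the work are solid. World frame = base frame: x ahead of the robot, y to its left, z up, the work surface at z = 0. Lengths are in mm, angles in rad, forces in N, time in s.
With the tool pointing down it reaches from about 350 to 975 mm from the base axis. Payload 7.1 kg.
Tool frame: the origin (TCP) lies at the very end of the fingers, on their centre line; the grasp point (between the pads) lies 19 mm behind it; x points along the fingers, y is the direction in which the jaws open and shut, and the axes are right-handed (so a half turn about x gives the same grasp; the last joint's range is limited). The gripper opens to 88 mm and grips with 3 to 60 N. Pads are 20 mm wide; open, the fingers measure 115 mm over their backs; the gripper's body (75 mm by 178 mm) begins 61 mm behind the grasp point.
Start: joints at [1.253, 0.423, 1.63, -0, 1.089, -0.019], TCP at [183.952, 597.299, 222.675] pointing down, gripper open.
Joint ranges: [-3, 3], [-0.9, 2.11], [0.09, 2.58], [-1.31, 4.45], [0.11, 2.69], [-2.54, 2.54]. Speed limits (rad/s): [2.39, 2.39, 3.01, 3.14, 3.14, 3.14].

### API

Orientations are given as a rotation vector (axis times angle).
In Python, from workcell import ctrl gives the robot as it stands. The module is installed in compiled form; this text tells all that it offers.
- The arm moves only by the tool carry_out, never from a script. Its argument "commands" is a list of rows, each a list of 6 numbers: the shift along the tool's x, y, z in m, then the turn, a rotation vector about the tool's x, y, z in degrees. In form: [[tx, ty, tz, rx, ry, rz], ...]. A call has 1 to 8 rows; each row shifts and turns the pose as measured when the row begins, along the tool's axes as they then stand; what a row does not reach is not made up. A row lasts 1/8 s, in which the tool goes at most 62.5 mm and 10.7 degrees, less where a joint would pass 70% of its speed; a pose out of reach is approached as far as the arm can. A call with a gripper value outside its range is refused whole. "grip" is the closure, from 0 (fully open) to 1 (shut), set as the call begins (left out, the last holds). The fingers move at their own pace and stop on an object; the grip force is fixed at half the most. Time passes only in rows, so rows that do not move let the fingers close. It gives the time, the measured TCP pose, the force and the opening at its end, in the units of the state.
- ctrl.get_obs(): the state, without advancing time (a new reading comes with each control period).
- ctrl.get_image(name): name is "scene" or "top" or "wrist"; returns a dict with "pixels" (384x512x3 uint8, blue, green, red), "intrinsics" (3x3 intrinsics, pixels), "rvec" (rotation vector, rad) and "tvec" (3), from world to camera coordinates, as OpenCV has them. Camera axes: x right, y down, z forward; pixel columns grow to the right and rows downward; lengths in mm; the calibration is good to about 2 mm. A picture is of the moment at which its call begins. There is no depth.
- ctrl.close_job(): hands the job in, once; it reports no verdict.
The state is a dict: "t": time; "qpos": joint angles; "qvel": joint speeds; "joint_torque": joint torques, N m; "ee_pos": TCP position; "orientation": TCP orientation; "ft_force": force on the tool from outside, world axes, zero at the start; "moment": the same for the moment, N m; "width": finger opening in mm.
Only numpy, scipy, OpenCV 4.12 (cv2) and the standard library are available. Lean on these libraries where they do the work, as an engineer would, in place of code of your own. Each camera call takes 0.05 s, during which the arm holds its last target. There are 200 camera calls.

## Working session

There is one attempt and no reset: what is moved stays moved. The work goes in short steps, Python scripts to look and compute and a tool call to move; the robot and the scene stay as the last step left them, time stands still between calls to the robot, and variables do not carry over. Pictures are saved under pics/ and viewed, about 8 in all and at most 12, crops included, and the job is handed in when it is done.

Besides the shell and the picture viewer there is one more tool, called after "Request:" by a JSON object that holds its "name" and its "arguments", one argument or row to a line. carry_out: Moves the arm, as the interface text tells. Its arguments: {"type":"object","properties":{"commands":{"type":"array"},"grip":{"type":"number"}},"required":["commands"]}

```bash
mkdir -p pics
cat > h.py <<'E'
import numpy as np, cv2
from workcell import ctrl
def cam(n,f=None):
    d=ctrl.get_image(n); 
    if f: cv2.imwrite('pics/'+f,d['pixels']); np.savez('pics/'+f+'.npz',**{k:np.array(v) for k,v in d.items()})
    return d
def ray(d,u,v,z):
    K=np.array(d['intrinsics'],float);R=cv2.Rodrigues(np.array(d['rvec'],float))[0];t=np.array(d['tvec'],float).ravel()
    c=-R.T@t; r=R.T@np.linalg.inv(K)@np.array([u,v,1.]); return c+r*(z-c[2])/r[2]
def proj(d,p):
    return cv2.projectPoints(np.array(p,float).reshape(-1,3),np.array(d['rvec'],float),np.array(d['tvec'],float),np.array(d['intrinsics'],float),None)[0].reshape(-1,2)
E
python3 - <<'E'
from h import *
o=ctrl.get_obs();print({k:np.round(o[k],3) for k in o})
a=cam('top','top0.png');b=cam('scene','scene0.png')
for d in(a,b):
    R=cv2.Rodrigues(np.array(d['rvec'],float))[0];print(-R.T@np.array(d['tvec']).ravel(),R[2],d['intrinsics'][0][0])
E
```

```text
{'t': np.float64(0.0), 'qpos': array([ 1.253,  0.424,  1.631,  0.   ,  1.089, -0.019]), 'qvel': array([-0.   ,  0.   ,  0.001, -0.   , -0.001, -0.001]), 'joint_torque': array([-2.0000e-03, -5.4464e+01, -2.7366e+01,  6.4000e-02,  2.3000e-02,
       -0.0000e+00]), 'ee_pos': array([183.8  , 596.801, 221.911]), 'orientation': array([ 0.233,  1.558, -0.236]), 'ft_force': array([-0.127,  0.154,  0.193]), 'moment': array([ 0.042,  0.009, -0.009]), 'width': np.float64(87.895)}
[ 367.10296685  -87.91814587 1111.06080822] [ 0.2001401  -0.01366794 -0.97967195] 432.81621358200437
[ 189.03062317 -821.72042167  510.34708239] [ 0.39896734  0.79145147 -0.46306548] 380.79580080837485
```

View pics/top0.png

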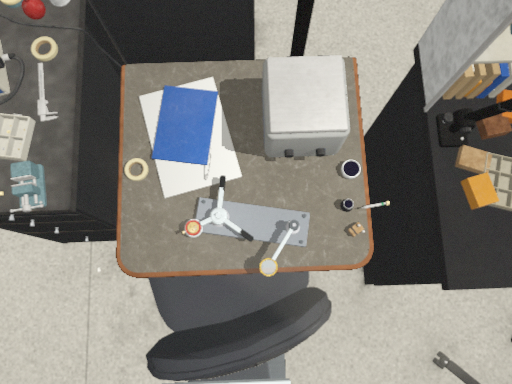

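View pics/scene0.png

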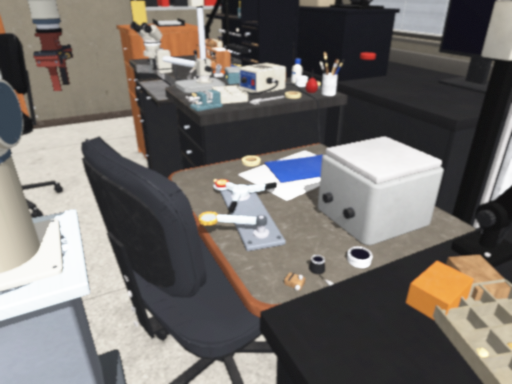

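The top view shows the hub at about (219,216), movement at (193,228), black spoke ends at (222,180) and (250,238), post head at (293,226) and lens at (268,267). The grey box is beyond the jig and the chair is on the robot's side. The scene view agrees with this. Next I'll work out coordinates with colour masks.

Run:
```python
from h import *
d=dict(np.load('pics/top0.png.npz'))
for n,u,v,z in [('hub',219,216,43),('mov',193,228,35),('s_a',222,180,30),('s_b',250,238,30),('post',293,226,60),('lens',268,267,48),('tin',350,169,18),('eye',347,205,28),('clamp',355,230,22),('boxcornerL',264,155,0),('boxR',345,152,0),('tableTL',121,65,0),('BR',370,265,0),('BL',118,265,0),('chairtop',230,325,200),('chairtop',230,325,0)]:
    print(n,np.round(ray(d,u,v,z)))
im=d['pixels'];c=im[155:285,170:330];cv2.imwrite('pics/c1.png',cv2.resize(c,None,fx=4.6,fy=4.6,interpolation=cv2.INTER_CUBIC))
h=cv2.cvtColor(im,cv2.COLOR_BGR2HSV)
print(h[218,205:235:3].tolist());print(h[220:270:4,280].tolist())
```

```text
hub [550.  -1.  43.]
mov [524.  65.  35.]
s_a [646. -10.  30.]
s_b [494. -76.  30.]
post [ 516. -183.   60.]
lens [ 419. -118.   48.]
tin [ 667. -344.   18.]
eye [ 569. -327.   28.]
clamp [ 505. -343.   22.]
boxcornerL [ 719. -121.    0.]
boxR [ 719. -339.    0.]
tableTL [995. 268.   0.]
BR [ 417. -379.    0.]
BL [441. 261.   0.]
chairtop [298. -32. 200.]
chairtop [283. -19.   0.]
[[84, 9, 136], [81, 8, 231], [81, 8, 226], [75, 6, 242], [75, 7, 225], [75, 6, 239], [80, 6, 245], [75, 6, 240], [105, 8, 195], [103, 10, 186]]
[[99, 12, 143], [96, 11, 121], [111, 14, 124], [100, 13, 122], [94, 11, 180], [105, 11, 181], [77, 9, 210], [80, 6, 245], [26, 22, 165], [20, 39, 145], [20, 36, 148], [21, 34, 144], [12, 112, 162]]
```

View pics/c1.png

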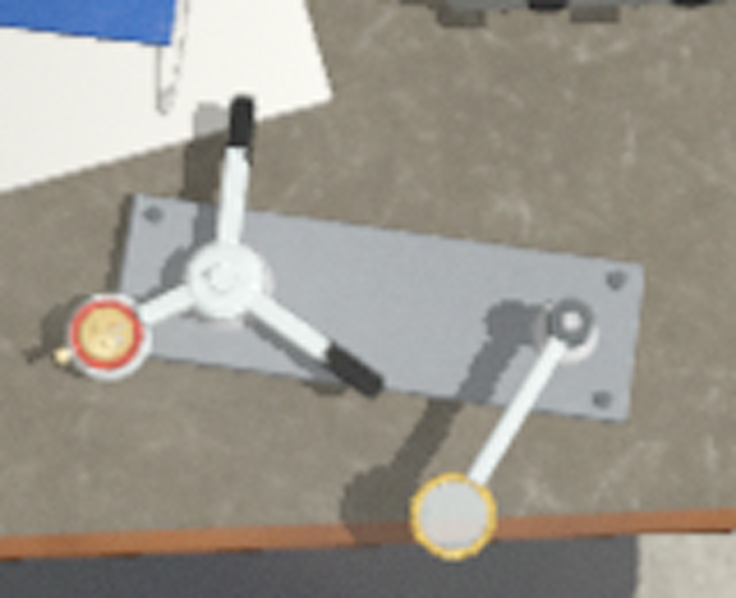

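The close-up (4.6x) gives, in crop pixels: hub (228,283), post bolt (571,322), movement (107,335), lens (454,516), spoke tips (243,98) and (375,388). So the spider is at about -147° and the lens arm at about +67°. The shortest way is to push spoke 2 (the far one) anticlockwise. I'll refine these numbers and check the chair's height.

```bash
cat >> h.py <<'E'
def tri(d1,p1,d2,p2):
    P=[np.array(d['intrinsics'],float)@np.c_[cv2.Rodrigues(np.array(d['rvec'],float))[0],np.array(d['tvec'],float).ravel()] for d in(d1,d2)]
    X=cv2.triangulatePoints(P[0],P[1],np.array(p1,float).reshape(2,1),np.array(p2,float).reshape(2,1)).ravel();return X[:3]/X[3]
ang=lambda v:np.degrees(np.arctan2(v[1],v[0]))
E
python3 - <<'E'
from h import *
from scipy.spatial.transform import Rotation as Ro
d=dict(np.load('pics/top0.png.npz'));s=dict(np.load('pics/scene0.png.npz'))
f=lambda x,y,z:ray(d,170+x/4.6-.4,155+y/4.6-.4,z)
hub=f(226,275,43);post=f(571,322,61);mov=f(107,334,35);a=f(240,120,38);b=f(355,370,38);lens=f(454,516,48)
print('hub',hub,'post',post,np.linalg.norm((hub-post)[:2]),np.linalg.norm((hub-mov)[:2]),np.linalg.norm((lens-post)[:2]))
J=ang(post-hub);print('jig',J,'mov',ang(mov-hub),'sa',ang(a-hub)+120,'sb',ang(b-hub)-120,'lensarm',ang(lens-post)-J-180)
cr=np.array([f(x,y,15)[:2] for x,y in[(135,195),(643,265),(628,418),(122,352)]]);print(cr,ang(cr[1]-cr[0]),ang(cr[2]-cr[3]))
print('chair',tri(d,(150,350),s,(90,142)),tri(d,(328,300),s,(188,190)))
print(proj(s,[hub,post,lens,mov]))
print(Ro.from_rotvec(ctrl.get_obs()['orientation']).as_matrix().round(3))
c=s['pixels'][130:280,60:300];cv2.imwrite('pics/c2.png',cv2.resize(c,None,fx=3.3,fy=3.3,interpolation=cv2.INTER_CUBIC))
E
```

```text
hub [ 5.54304161e+02 -4.67442862e-01  4.30000000e+01] post [ 519.01546136 -184.98595598   61.        ] 187.86264655722408 71.98430477099045 119.27251672647223
jig -100.82693581712212 mov 113.57726843086452 sa 114.13869988141276 sb -248.2334769477462 lensarm 67.11114285910662
[[ 606.7251591    52.07361815]
 [ 556.32295938 -231.23566712]
 [ 471.22083744 -217.75077083]
 [ 518.10142782   60.14209542]] -100.0876758302823 -99.57565022828872
chair [239.09754248 134.87919197 181.53408408] [ 343.43111353 -235.88361607  195.66965433]
[[240.43985134 187.06957808]
 [260.48903394 217.47962333]
 [208.14224758 219.04573786]
 [221.14979219 182.01206093]]
[[-0.     0.294  0.956]
 [-0.001  0.956 -0.294]
 [-1.    -0.001 -0.   ]]
```

View pics/c2.png

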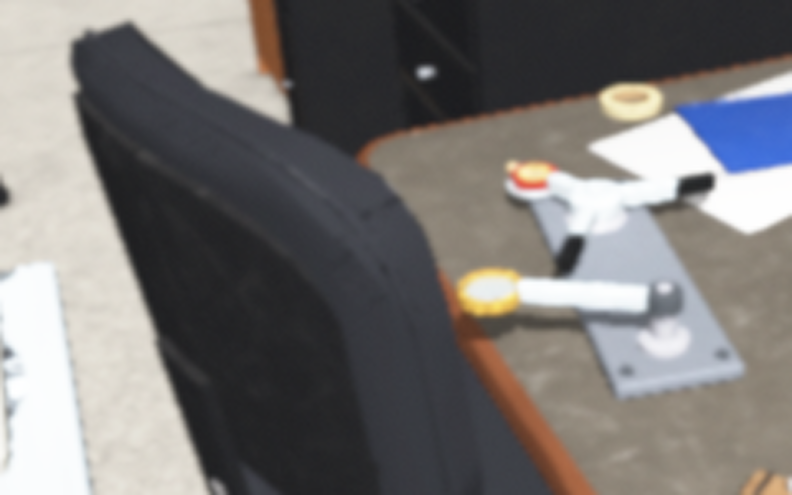

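The scene view shows the chair back reaching about 190 mm high, entirely on the robot's side at x < 345. The reprojected hub, post and lens agree with the picture to about 1–2 px. I'll close the fingers, square the tool to the world axes and go over to spoke 2's clockwise side.

Request:
{"name": "carry_out", "arguments": {
  "commands": [
    [0,0,0,-8.5,0,0],
    [0,0,0,-8.5,0,0],
    [0,-0.046,0.032,0,0,0],
    [0,-0.046,0.032,0,0,0],
    [0,-0.046,0.032,0,0,0],
    [0,-0.046,0.032,0,0,0],
    [0,-0.046,0.032,0,0,0],
    [0,-0.046,0.032,0,0,0]
  ],
  "grip": 1
}}

```text
t: 1.1
ee_pos: [380.8, 316.5, 219.8]
orientation: [-0.015, 1.572, 0.009]
ft_force: [-0.3, 0.4, -0.3]
width: 11.3
```

Request:
{"name": "carry_out", "arguments": {
  "commands": [
    [0,-0.045,0.032,0,0,0],
    [0,-0.045,0.032,0,0,0],
    [0,-0.045,0.032,0,0,0],
    [0,-0.045,0.032,0,0,0],
    [0,-0.045,0.032,0,0,0],
    [0,-0.045,0.032,0,0,0],
    [0,-0.045,0.032,0,0,0],
    [0,-0.045,0.032,0,0,0]
  ]
}}

```text
t: 2.1
ee_pos: [648.0, -53.3, 219.1]
orientation: [-0.014, 1.575, 0.009]
ft_force: [0.7, -0.6, -0.4]
width: 0.4
```

Run:
```python
from h import *
o=ctrl.get_obs();print(o['t'],o['ee_pos'],o['orientation'],o['width'])
d=cam('wrist','w1.png');R=cv2.Rodrigues(np.array(d['rvec'],float))[0];print(-R.T@np.array(d['tvec']).ravel(),R[2])
```

```text
2.1 [647.97680006 -53.27969299 219.12536217] [-0.01417128  1.57483689  0.00864045] 0.376947798386172
[579.44250054 -54.32989542 382.27159326] [ 2.51923556e-01 -2.33154535e-04 -9.67747109e-01]
```

View pics/w1.png

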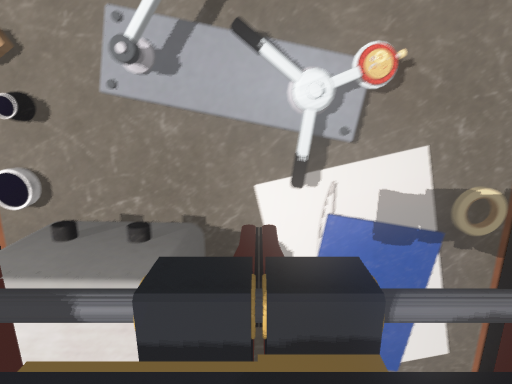

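The wrist view shows hub (312,90), post bolt (124,47), movement (378,64), spoke‑2 tip (299,185) and the finger tips at (258,228). I'll use it as the second measurement.

Run:
```python
from h import *
d=dict(np.load('pics/w1.png.npz'));t=dict(np.load('pics/top0.png.npz'))
hub=ray(d,313,87,43);post=ray(d,123,47,61);mov=ray(d,378,65,35);tip=ray(d,299,183,34)
print(hub,post,mov,tip,ang(post-hub),ang(mov-hub),ang(tip-hub))
print(tri(t,(170+226/4.6-.4,155+275/4.6-.4),d,(313,87)),tri(t,(170+571/4.6-.4,155+322/4.6-.4),d,(123,47)))
```

```text
[552.28860498  -0.73940381  43.        ] [ 520.83246858 -182.93905608   61.        ] [529.45529961  65.54208004  35.        ] [653.82863121  -9.1181451   34.        ] -99.79535600767166 109.00831515829442 -4.717167906296034
[553.00061175  -1.31204076  49.92790828] [ 519.83071483 -185.48283151   54.95559194]
```

Request:
{"name": "carry_out", "arguments": {
  "commands": [
    [0.03,0,-0.01,0,0,0],
    [0.05,0,0,0,0,0],
    [0.05,0,0,0,0,0],
    [0.04,0,0,0,0,0],
    [0.02,0,0,0,0,0],
    [0,0,0,0,0,0]
  ]
}}

```text
t: 2.9
ee_pos: [642.4, -62.3, 23.5]
orientation: [-0.011, 1.57, 0.001]
ft_force: [1.1, -0.2, 0.5]
width: 0.4
```

Run:
```python
from h import *
hub=np.array([553,-1.])
for k in range(-8,146,10):
    p=np.radians(k);n=np.array([np.sin(p),-np.cos(p)])
    c=hub+85*np.array([np.cos(p),np.sin(p)])+n*(7+10*abs(n[0])+12*abs(n[1]));print(k,c.round())
```

```text
-8 [634. -33.]
2 [639. -17.]
12 [640.  -4.]
22 [640.  11.]
32 [637.  25.]
42 [631.  39.]
52 [623.  52.]
62 [612.  64.]
72 [598.  74.]
82 [583.  81.]
92 [567.  85.]
102 [554.  86.]
112 [540.  86.]
122 [526.  83.]
132 [513.  77.]
142 [500.  69.]
```

Request:
{"name": "carry_out", "arguments": {
  "commands": [
    [-0.003,0.014,-0.003,0,0,0],
    [0,0.015,-0.001,0,0,0],
    [0,0.015,0.002,0,0,0],
    [0,0.014,0.001,0,0,0],
    [0,0.014,0,0,0,0],
    [0,0.014,-0.003,0,0,0],
    [0,0.014,-0.006,0,0,0],
    [0,0.013,-0.008,0,0,0]
  ]
}}

```text
t: 3.9
ee_pos: [626.0, 58.4, 31.1]
orientation: [-0.012, 1.562, 0.001]
ft_force: [0.8, -0.3, 0.6]
width: 0.4
```

```bash
cat >> h.py <<'E'
def red(d,z=33,box=(150,140,340,300)):
    im=d['pixels'];h=cv2.cvtColor(im,cv2.COLOR_BGR2HSV)
    m=(((h[...,0]<8)|(h[...,0]>172))&(h[...,1]>120)&(h[...,2]>90)).astype(np.uint8)
    M=np.zeros_like(m);x0,y0,x1,y1=box;M[y0:y1,x0:x1]=m[y0:y1,x0:x1]
    n,l,s,c=cv2.connectedComponentsWithStats(M);k=[(int(s[i,4]),c[i].round(1).tolist(),ray(d,*c[i],z).round(1).tolist()) for i in range(1,n) if s[i,4]>8];return k
E
python3 - <<'E'
from h import *
print(red(dict(np.load('pics/top0.png.npz'))))
d=cam('top','t2.png');print(red(d));o=ctrl.get_obs();print(o['ee_pos'],o['ft_force'])
c=d['pixels'][155:285,170:330];cv2.imwrite('pics/c3.png',cv2.resize(c,None,fx=4.6,fy=4.6,interpolation=cv2.INTER_CUBIC))
E
```

```text
[(43, [192.8, 227.8], [524.4, 66.0, 33.0])]
[(47, [214.2, 243.3], [483.3, 13.1, 33.0])]
[624.60057282  59.82927387  30.95936664] [-1.36786831  0.82456197  0.74628845]
```

View pics/c3.png

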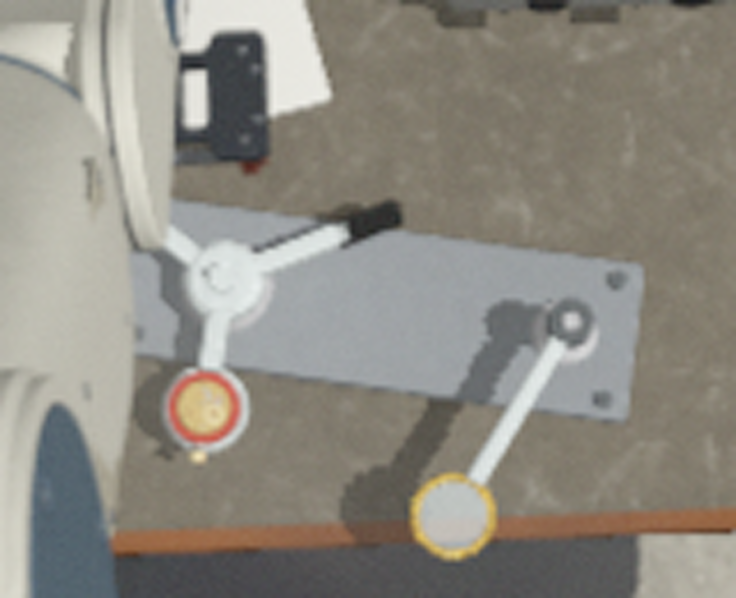

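The movement has come round to about 168.6° (crop (205,407)), spoke 2 is just behind the hand, and nothing else has moved. The finger sits about 13.6 mm off the spoke's centre line. Carrying on round.

Run:
```python
from h import *
hub=np.array([553,-1.])
for k in [48.6]+list(range(56,141,8))+[139.8]:
    p=np.radians(k);n=np.array([np.sin(p),-np.cos(p)])
    c=hub+90*np.array([np.cos(p),np.sin(p)])+n*13.6;print(k,c.round())
```

```text
48.6 [623.  58.]
56 [615.  66.]
64 [605.  74.]
72 [594.  80.]
80 [582.  85.]
88 [570.  88.]
96 [557.  90.]
104 [544.  90.]
112 [532.  88.]
120 [520.  84.]
128 [508.  78.]
136 [498.  71.]
139.8 [493.  67.]
```

Request:
{"name": "carry_out", "arguments": {
  "commands": [
    [0.003,0.007,-0.009,0,0,0],
    [0.001,0.006,-0.01,0,0,0],
    [0,0.006,-0.01,0,0,0],
    [0,0.005,-0.011,0,0,0],
    [0,0.003,-0.011,0,0,0],
    [0,0.002,-0.012,0,0,0],
    [0,0.0,-0.011,0,0,0],
    [0,0,0,0,0,0]
  ]
}}

```text
t: 4.95
ee_pos: [544.7, 89.8, 26.1]
orientation: [-0.012, 1.563, 0.002]
ft_force: [0.5, -0.1, 1.0]
width: 0.5
```

Run:
```python
from h import *
d=cam('top','t3.png');print(red(d));o=ctrl.get_obs();print(o['ee_pos'],o['ft_force'])
m=red(d)[0][2] if red(d) else None
if m: print(ang(np.array(m[:2])-[553,-1]))
```

```text
[(49, [239.4, 233.6], [505.4, -50.4, 33.0])]
[545.36117298  89.88778462  26.20172679] [-0.01839919  1.0470824   0.18359908]
-133.93690136445218
```

Request:
{"name": "carry_out", "arguments": {
  "commands": [
    [0,-0.002,-0.012,0,0,0],
    [0,-0.004,-0.012,0,0,0],
    [0,-0.005,-0.01,0,0,0],
    [0,0,0,0,0,0]
  ]
}}

```text
t: 5.5
ee_pos: [509.7, 77.6, 26.0]
orientation: [-0.011, 1.561, 0.001]
ft_force: [0.0, 0.2, -0.5]
width: 0.4
```

Run:
```python
from h import *
d=cam('top','t4.png');k=red(d);print(k);o=ctrl.get_obs();print(o['ee_pos'],o['ft_force'])
print([ang(np.array(m[2][:2])-[553,-1])+360 for m in k])
c=d['pixels'][155:285,170:330];cv2.imwrite('pics/c4.png',cv2.resize(c,None,fx=4.6,fy=4.6,interpolation=cv2.INTER_CUBIC))
```

```text
[(54, [244.4, 222.3], [533.5, -63.9, 33.0])]
[510.25151589  77.71322665  26.08161086] [0.34721746 0.17433574 0.80589628]
[np.float64(252.77573277283244)]
```

View pics/c4.png

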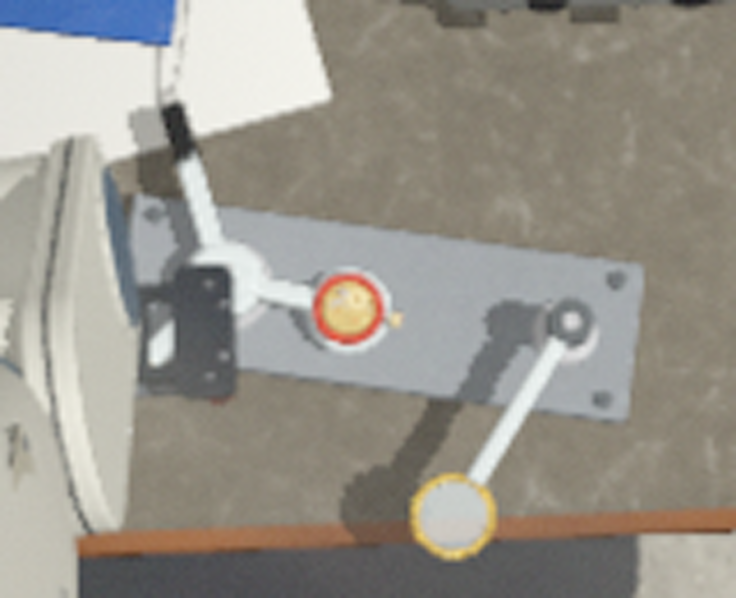

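The movement (crop (348,308)) is now nearly in line with the post (571,322), with a few degrees to go. I'll fit the hub from the movement's positions so far.

Run:
```python
from h import *
from scipy.optimize import least_squares
P=[]
for f in ['top0','t2','t3','t4']:
    d=dict(np.load(f'pics/{f}.png.npz'));P.append(red(d,35)[0][2][:2])
P=np.array(P);s=least_squares(lambda h:np.hypot(*(P-h).T)-70,[553,-1]);h=s.x;print(h,s.fun)
d=dict(np.load('pics/top0.png.npz'))
po=ray(d,170+571/4.6-.4,155+322/4.6-.4,61)[:2];print(po,np.hypot(*(po-h)))
print(ang(po-h),ang(P[-1]-h))
# yellow lens rim
im=d['pixels'];hs=cv2.cvtColor(im,cv2.COLOR_BGR2HSV);m=((hs[...,0]>15)&(hs[...,0]<32)&(hs[...,1]>110)&(hs[...,2]>120)).astype(np.uint8)
m[:235]=0;m[:,:240]=0;m[:,300:]=0;c=cv2.findNonZero(m);(x,y),r=cv2.minEnclosingCircle(c);L=ray(d,x,y,48)[:2];print(x,y,r,L,np.hypot(*(L-po)),ang(L-po)-ang(h-po))
```

```text
[552.30478902   2.31070244] [-0.52769596  0.01025672  0.7581109  -1.08809913]
[ 519.01546136 -184.98595598] 190.23200989693564
-100.07826835801573 -106.09524838694165
268.0 267.0625 9.467354774475098 [ 419.13750201 -118.03332378] 120.24251212550014 66.24256566047734
```

The hub fit gives (552.3, 2.3), and the hub–post distance comes out at 190.2 mm, matching the text. About 6° remain. The carrier coasted a little ahead of the finger, so I'll creep up on it.

Request:
{"name": "carry_out", "arguments": {
  "commands": [
    [0,-0.003,-0.003,0,0,0],
    [0,-0.003,-0.003,0,0,0],
    [0,-0.003,-0.003,0,0,0],
    [0,0,0,0,0,0]
  ]
}}

```text
t: 6.05
ee_pos: [501.2, 68.3, 26.1]
orientation: [-0.011, 1.561, 0.001]
ft_force: [-1.1, -0.1, -0.3]
width: 0.3
```

```bash
cat > m.py <<'E'
from h import *
import sys
d=cam('top',sys.argv[1]);k=red(d,35);o=ctrl.get_obs();print(o['t'],o['ee_pos'],o['ft_force'])
for m in k: print(m,'remain',-100.08-ang(np.array(m[2][:2])-[552.3,2.3]))
E
python3 m.py t5.png
```

```text
6.1 [501.35634693  68.32641311  26.05372255] [-0.44431666 -0.44004192 -0.29625125]
(46, [244.9, 218.8], [542.1, -65.3, 35.0]) remain -1.4995056773719853
```

Now within about 1–2° of the line, but the top camera is too coarse to trim it. I'll back off, lift and look from close by with the wrist camera.

Request:
{"name": "carry_out", "arguments": {
  "commands": [
    [0,0.015,0.012,0,0,0],
    [-0.02,0.015,0.005,0,0,0],
    [-0.05,0,0,0,0,0],
    [-0.05,-0.03,0,0,0,0],
    [-0.05,-0.05,0,0,0,0],
    [0,-0.05,0,0,0,0],
    [0,-0.045,0,0,0,0],
    [0,0,0,0,0,0]
  ]
}}

```text
t: 7.1
ee_pos: [527.3, -67.5, 199.8]
orientation: [-0.016, 1.552, 0.004]
ft_force: [-0.2, -0.4, -0.3]
width: 0.4
```

```bash
python3 m.py t6.png
python3 - <<'E'
from h import *
d=cam('wrist','w2.png');print(d['intrinsics'][0][0]);print(red(d,35,(0,0,512,384)))
E
```

```text
7.15 [527.12898375 -66.2874007  199.56170448] [-0.25813147 -0.18976104 -0.59046601]
(23, [258.5, 214.8], [551.0, -100.0, 35.0]) remain -9.35194032895184
(18, [246.1, 223.9], [529.0, -67.8, 35.0]) remain 8.305894229160444
317.13236051366124
[(436, [259.4, 191.8], [542.5, -67.0, 35.0])]
```

View pics/w2.png

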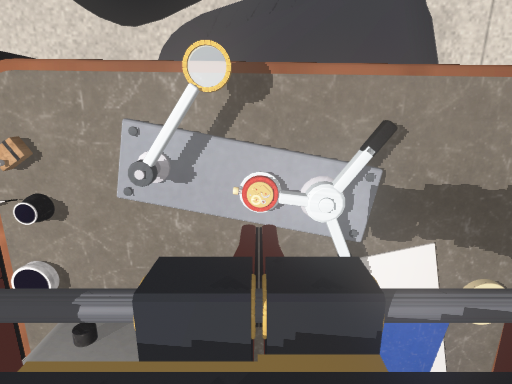

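The wrist view shows the movement at (259,192), hub at (326,202), post bolt at (141,174) and lens at (207,65). I'll find the circle centres and work out both angles.

Run:
```python
from h import *
d=dict(np.load('pics/w2.png.npz'));im=d['pixels'];hs=cv2.cvtColor(im,cv2.COLOR_BGR2HSV);g=cv2.cvtColor(im,cv2.COLOR_BGR2GRAY)
for n,(x,y),r0,r1 in[('hub',(326,202),10,30),('post',(141,174),8,16),('mov',(259,192),12,24),('lens',(207,65),18,30)]:
    c=cv2.HoughCircles(cv2.resize(g[y-40:y+40,x-40:x+40],None,fx=4,fy=4,interpolation=cv2.INTER_CUBIC),cv2.HOUGH_GRADIENT,1.5,30,param1=120,param2=20,minRadius=r0*4,maxRadius=r1*4)
    print(n,[] if c is None else [(q[:2]/4+[x-40,y-40]).round(1).tolist()+[round(float(q[2]/4),1)] for q in c[0][:4]])
cv2.imwrite('pics/c5.png',cv2.resize(im[40:240,110:400],None,fx=2.75,fy=2.75,interpolation=cv2.INTER_CUBIC))
```

```text
hub [[325.2, 203.4, 19.4], [328.9, 212.1, 28.5], [326.7, 195.2, 27.7], [333.1, 200.4, 20.7]]
post [[142.1, 172.1, 14.5], [157.4, 162.7, 9.4], [162.3, 191.6, 14.0], [167.9, 167.6, 12.8]]
mov [[260.1, 194.2, 18.8], [268.3, 194.9, 21.3], [258.9, 185.6, 21.7], [253.3, 190.8, 14.7]]
lens [[205.8, 62.7, 23.1], [215.2, 65.7, 27.3], [209.6, 70.9, 19.9], [201.3, 69.1, 18.2]]
```

View pics/c5.png

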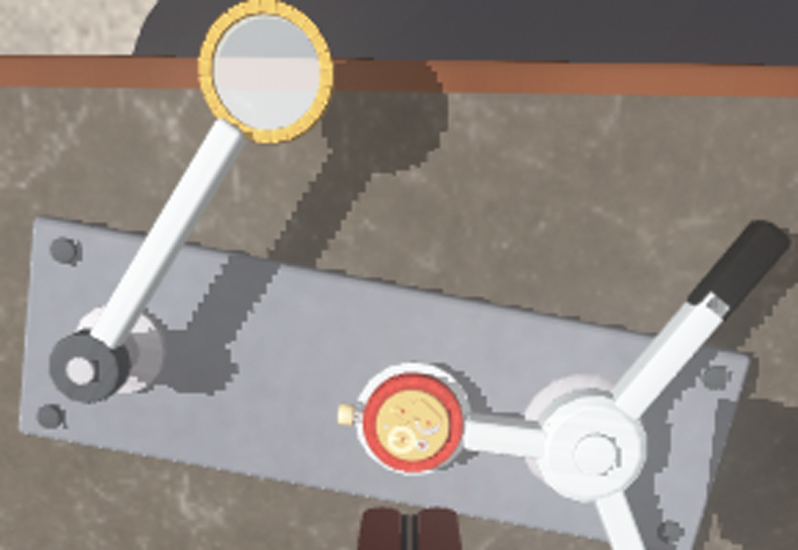

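Run:
```python
from h import *
d=dict(np.load('pics/w2.png.npz'))
f=lambda x,y,z:ray(d,110+x/2.75-.3,40+y/2.75-.3,z)[:2]
hub=f(597,455,43);post=f(82,370,61);mov=f(413,424,36);cr=f(345,414,33);lens=f(266,70,49)
e1=f(37,217,15);e2=f(750,352,15);b1=f(20,433,15)
print(hub,post,mov,lens,[np.hypot(*v) for v in(hub-post,mov-hub,lens-post,e1-e2)])
print('hp',ang(post-hub),'edge',ang(e1-e2),'short',ang(b1-e1)-90, 'mov',ang(mov-hub),'crown',ang(cr-hub),'m-c',ang(cr-mov),'arm',ang(lens-post))
s=f(770,250,30)  # spoke1 end ctr
print('spoke1-120',ang(f(752,265,38)-hub)-120-360*0)
```

```text
[553.74838169   3.86173807] [ 519.81821041 -183.27830522] [544.53521421 -66.50971319] [ 419.3668431  -117.36202172] [np.float64(190.1910942357746), np.float64(70.97199171551111), np.float64(120.14754938540214), np.float64(285.5867129611378)]
hp -100.27660269924027 edge -99.80578002866626 short -100.41281932912129 mov -97.45885182948629 crown -97.0596869165983 m-c -95.99737037886253 arm 146.72707609668115
spoke1-120 23.984177418017396
```

The close view puts the movement at -97.5° against the hub–post line at -100.3°, so it overshot by about 3°. The plate edges agree with the hub–post line. I'll nudge spoke 1's anticlockwise face gently back (-y), starting from beside it.

Request:
{"name": "carry_out", "arguments": {
  "commands": [
    [0,0.04,0.025,0,0,0],
    [0,0.04,0.025,0,0,0],
    [0,0.04,0.025,0,0,0],
    [0,0.035,0.025,0,0,0],
    [0.05,0,0,0,0,0],
    [0.05,0,0,0,0,0],
    [0.045,0,0,0,0,0],
    [0.02,0,0,0,0,0]
  ]
}}

```text
t: 8.2
ee_pos: [630.4, 113.1, 30.4]
orientation: [-0.026, 1.552, 0.02]
ft_force: [-0.4, -0.4, -0.6]
width: 0.7
```

Request:
{"name": "carry_out", "arguments": {
  "commands": [
    [0,0,0,0,0,0]
  ]
}}

```text
t: 8.32
ee_pos: [629.4, 114.2, 29.2]
orientation: [-0.028, 1.554, 0.02]
ft_force: [0.2, -0.6, 1.0]
width: 0.7
```

Request:
{"name": "carry_out", "arguments": {
  "commands": [
    [0.002,-0.014,-0.001,0,0,0],
    [0,-0.014,0,0,0,0],
    [0,-0.013,0,0,0,0],
    [0,-0.008,0,0,0,0],
    [0,0,0,0,0,0]
  ]
}}

```text
t: 8.95
ee_pos: [633.6, 61.2, 33.0]
orientation: [-0.026, 1.546, 0.02]
ft_force: [-0.6, 0.1, 0.2]
width: 0.6
```

Run:
```python
from h import *
d=cam('wrist','w3.png');print(red(d,36,(0,0,512,384)));o=ctrl.get_obs();print(o['ee_pos'],o['ft_force'])
```

```text
[(1528, [22.6, 67.6], [547.4, -51.9, 36.0])]
[633.58534633  61.5148099   32.94001761] [0.00168955 0.59664523 0.62939183]
```

View pics/w3.png

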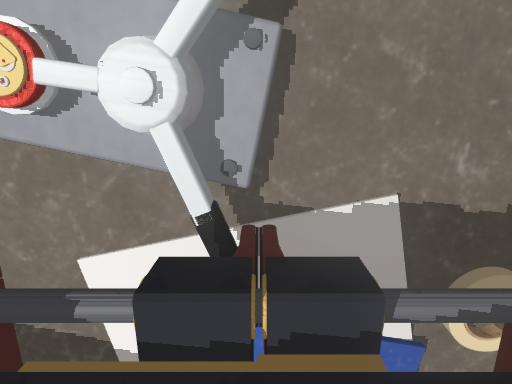

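The finger is just beside spoke 1's rubber, about 2–3 mm off ((232,250) against the finger edge at 240). Spoke 1 and the hub are in clear view here, so I can measure the spoke's angle against the plate's end edge ((280,25)–(247,186)).

```bash
cat > sp.py <<'E'
from h import *
import sys
def spoke(d):
    g=cv2.cvtColor(d['pixels'],cv2.COLOR_BGR2GRAY).astype(float)
    L=[];R=[]
    for v in range(140,200,2):
        r=cv2.GaussianBlur(g[v:v+1],(5,1),0)[0];c=[u for u in range(135,240) if r[u]>165]
        if c: L.append(ray(d,c[0]-.5,v,30)[:2]);R.append(ray(d,c[-1]+.5,v,38)[:2])
    out=[]
    for P in(L,R):
        x=cv2.fitLine(np.array(P,np.float32),cv2.DIST_HUBER,0,.01,.01).ravel();a=ang(x[:2]);out.append(round(float(a if abs(a)<90 else a-180*np.sign(a)),2))
    return out
if __name__=='__main__':
    d=cam('wrist',sys.argv[1]) if sys.argv[1]!='w3.png' else dict(np.load('pics/w3.png.npz'))
    im=d['pixels'];g=cv2.cvtColor(im,cv2.COLOR_BGR2GRAY)
    print('spoke edges',spoke(d))
    o=ctrl.get_obs();print(o['t'],o['ee_pos'],o['ft_force'])
    # plate end edge: last greyish-blue pixel per row
    P=[]
    hs=cv2.cvtColor(im,cv2.COLOR_BGR2HSV)
    for v in range(60,160,4):
        r=cv2.GaussianBlur(im[v:v+1].astype(np.float32),(5,1),0)[0];s=r[:,0]-r[:,2]
        c=[u for u in range(230,300) if s[u]>2]; 
        if c:P.append(ray(d,c[-1],v,15)[:2])
    x=cv2.fitLine(np.array(P,np.float32),cv2.DIST_HUBER,0,.01,.01).ravel();print('plate edge x-axis ang',ang(x[:2]),len(P))
E
python3 sp.py w3.png
python3 - <<'E'
from h import *
d=dict(np.load('pics/w3.png.npz'));im=d['pixels']
for v in (100,150): print(v,im[v,225:285:4].tolist())
print(im[170,130:220:5].tolist())
h=ray(d,139,85,43);c=ray(d,208,211,38);print(h,c,ang(c-h)); e=ray(d,281,25,15)-ray(d,247,186,15);print(ang(-e))
E
```

```text
spoke edges [25.17, 23.65]
9.0 [633.58534633  61.5148099   32.94001761] [0.00168955 0.59664523 0.62939183]
plate edge x-axis ang -10.219788 25
100 [[162, 156, 154], [161, 155, 153], [162, 156, 153], [162, 156, 153], [161, 155, 153], [161, 156, 154], [163, 156, 153], [162, 157, 153], [162, 156, 154], [160, 155, 153], [117, 112, 112], [69, 74, 79], [70, 74, 79], [68, 74, 78], [68, 72, 77]]
150 [[158, 152, 151], [159, 152, 151], [159, 151, 151], [160, 152, 152], [157, 151, 150], [157, 151, 150], [159, 154, 152], [140, 135, 133], [82, 82, 83], [69, 74, 79], [68, 73, 77], [66, 71, 75], [67, 73, 78], [94, 103, 111], [93, 103, 111]]
[[96, 107, 115], [96, 107, 115], [100, 111, 118], [106, 115, 123], [101, 112, 119], [97, 104, 109], [134, 130, 130], [141, 136, 136], [236, 235, 233], [235, 233, 230], [235, 234, 231], [236, 235, 232], [213, 211, 206], [129, 128, 126], [124, 122, 120], [104, 101, 99], [103, 100, 99], [103, 99, 98]]
[553.77353677   4.31764935  43.        ] [614.59166837  33.69393365  38.        ] 25.78140329519566
-10.462074134328738
```

Request:
{"name": "carry_out", "arguments": {
  "commands": [
    [0.004,-0.003,0,0,0,0],
    [0,-0.003,0,0,0,0],
    [0,-0.0025,0,0,0,0],
    [0,0,0,0,0,0]
  ]
}}

```text
t: 9.5
ee_pos: [633.9, 53.5, 28.5]
orientation: [-0.027, 1.546, 0.021]
ft_force: [0.8, -0.2, 0.7]
width: 0.6
```

```bash
python3 sp.py w4.png
```

```text
spoke edges [21.24, 19.96]
9.55 [633.89178985  53.56859167  28.47291334] [0.57138387 0.19871465 0.17339039]
plate edge x-axis ang -10.429622 25
```

Spoke 1 is now at about 20.6° against a target of about 19.7°. I'll back off, lift, and take the same overhead wrist view as before.

Request:
{"name": "carry_out", "arguments": {
  "commands": [
    [0,0.012,0,0,0,0],
    [-0.02,0.012,0,0,0,0],
    [-0.05,0,0,0,0,0],
    [-0.05,-0.02,-0.02,0,0,0],
    [-0.05,-0.04,-0.03,0,0,0],
    [0,-0.04,-0.03,0,0,0],
    [0,-0.04,-0.025,0,0,0],
    [0,-0.02,0,0,0,0]
  ]
}}

```text
t: 10.55
ee_pos: [532.3, -75.9, 204.7]
orientation: [-0.035, 1.536, 0.026]
ft_force: [-0.1, 0.5, 0.3]
width: 0.4
```

Request:
{"name": "carry_out", "arguments": {
  "commands": [
    [0,0,0,0,0,0]
  ]
}}

```text
t: 10.68
ee_pos: [532.6, -76.3, 206.3]
orientation: [-0.034, 1.534, 0.025]
ft_force: [-0.0, -0.2, -0.6]
width: 0.5
```

```bash
cat > an.py <<'E'
from h import *
import sys
def ell(m):
    c=max(cv2.findContours(m,cv2.RETR_EXTERNAL,cv2.CHAIN_APPROX_NONE)[0],key=len);return cv2.fitEllipse(cv2.convexHull(c))
def an(d,shiftm=True):
    im=d['pixels'];hs=cv2.cvtColor(im,cv2.COLOR_BGR2HSV)
    m=(((hs[...,0]<8)|(hs[...,0]>172))&(hs[...,1]>120)&(hs[...,2]>110)).astype(np.uint8);m[250:]=0
    y=((hs[...,0]>14)&(hs[...,0]<32)&(hs[...,1]>120)&(hs[...,2]>120)).astype(np.uint8);y[250:]=0;y[:,:30]=0
    y=cv2.morphologyEx(y,cv2.MORPH_OPEN,np.ones((2,2)))
    em=ell(m);M=ray(d,*em[0],36)[:2]
    # lens rim: largest yellow component
    n,l,s,c=cv2.connectedComponentsWithStats(y);ks=np.argsort(-(s[1:,2]*s[1:,3]))[:1]+1
    eL=ell((l==ks[0]).astype(np.uint8));Lp=ray(d,*eL[0],49)[:2]
    print('mov',np.round(em[0],1),M.round(1),'lens',np.round(eL,1) if 0 else (np.round(eL[0],1),np.round(eL[1],1)),Lp.round(1))
    # plate long edge on robot side (image upper edge), z=15
    hub=np.array([553.75,3.86]);post=np.array([519.8,-183.3])
    print('mov ang',ang(M-hub).round(2),'r',np.hypot(*(M-hub)).round(1),'lens ang',(ang(Lp-post)).round(2),np.hypot(*(Lp-post)).round(1),'target -100.28 / 79.72  lens-mov',(Lp-M).round(1))
if __name__=='__main__':
    for f in sys.argv[1:]:
        try: d=dict(np.load(f'pics/{f}.npz'))
        except FileNotFoundError: d=cam('wrist',f)
        an(d)
    o=ctrl.get_obs();print(o['t'],o['ee_pos'])
E
python3 an.py w2.png w5.png
```

```text
mov [259.6 193.2] [543.8 -66.8] lens (array([207.3,  66.3]), array([48.1, 52.5])) [ 420.3 -116.6]
mov ang -98.0 r 71.4 lens ang 146.17 119.8 target -100.28 / 79.72  lens-mov [-123.5  -49.8]
mov [268.9 180.2] [539.6 -66.6] lens (array([221.2,  56. ]), array([48. , 52.3])) [ 420.2 -116.6]
mov ang -101.38 r 71.9 lens ang 146.19 119.9 target -100.28 / 79.72  lens-mov [-119.4  -50. ]
10.725 [532.57217675 -75.59436166 206.0695472 ]
```

The movement turned by -3.4° (the spoke measure said -3.8°), and the two checks now straddle zero at about ±1°. That is 1 mm or so, and the final look will decide. Now the lens arm: approach its anticlockwise (robot/‑y) face.

Request:
{"name": "carry_out", "arguments": {
  "commands": [
    [0,-0.035,-0.025,0,2,0],
    [0,-0.035,-0.025,0,0,0],
    [0,-0.032,-0.024,0,0,0],
    [0,0,0,0,0,0]
  ]
}}

```text
t: 11.22
ee_pos: [463.6, -177.6, 207.3]
orientation: [-0.04, 1.568, 0.031]
ft_force: [0.3, 0.2, -0.7]
width: 0.4
```

Request:
{"name": "carry_out", "arguments": {
  "commands": [
    [0.03,-0.007,-0.007,0,0,0],
    [0.05,0,0,0,0,0],
    [0.045,0,0,0,0,0],
    [0.025,0,0,0,0,0],
    [0,0,0,0,0,0]
  ]
}}

```text
t: 11.85
ee_pos: [465.0, -179.8, 55.6]
orientation: [-0.045, 1.561, 0.034]
ft_force: [-1.1, -0.1, 0.2]
width: 0.5
```

Run:
```python
from h import *
o=ctrl.get_obs();print(o['ee_pos'],o['orientation'],o['ft_force'])
post=np.array([519.5,-184.])
for k in list(range(146,79,-8))+[79.7]:
    p=np.radians(k);c=post+58*np.array([np.cos(p),np.sin(p)])+14.5*np.array([-np.sin(p),np.cos(p)]);print(k,c.round(1))
```

```text
[ 464.97711828 -179.75532903   55.6425244 ] [-0.04465148  1.5606009   0.03400395] [-1.05010609 -0.12475898  0.21742637]
146 [ 463.3 -163.6]
138 [ 466.7 -156. ]
130 [ 471.1 -148.9]
122 [ 476.5 -142.5]
114 [ 482.7 -136.9]
106 [ 489.6 -132.2]
98 [ 497.1 -128.6]
90 [ 505. -126.]
82 [ 513.2 -124.5]
79.7 [ 515.6 -124.3]
```

Request:
{"name": "carry_out", "arguments": {
  "commands": [
    [0.013,0.004,-0.001,0,0,0],
    [0,0.007,-0.001,0,0,0],
    [0,0.007,0.002,0,0,0],
    [0,0.007,0.003,0,0,0],
    [0,0.006,0.004,0,0,0],
    [0,0.006,0.005,0,0,0],
    [0,0.005,0.005,0,0,0],
    [0,0,0,0,0,0]
  ]
}}

```text
t: 12.85
ee_pos: [484.5, -133.4, 45.5]
orientation: [-0.048, 1.554, 0.033]
ft_force: [0.1, 0.3, -0.3]
width: 0.6
```

```bash
python3 an.py w6.png
python3 - <<'E'
from h import *
d=cam('top','t7.png');o=ctrl.get_obs();print(o['ft_force'])
E
```

```text
[-0.41440724  0.25080622  0.95183511]Traceback (most recent call last):
  File "an.py", line 22, in <module>
    an(d)
    ~~^^^
  File "an.py", line 10, in an
    em=ell(m);M=ray(d,*em[0],36)[:2]
  File "an.py", line 4, in ell
    c=max(cv2.findContours(m,cv2.RETR_EXTERNAL,cv2.CHAIN_APPROX_NONE)[0],key=len);return cv2.fitEllipse(cv2.convexHull(c))
ValueError: max() iterable argument is empty
```

View pics/w6.png

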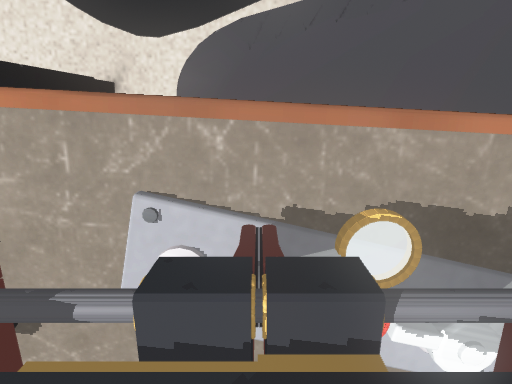

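The wrist view shows the lens rim at (379,248), bounded by 336–422 and 209–289, swung well round and still ahead of the finger. I'll compute its angle.

```bash
cat > ln.py <<'E'
from h import *
import sys
f=sys.argv[1]
try: d=dict(np.load(f'pics/{f}.npz'))
except FileNotFoundError: d=cam('wrist',f)
hs=cv2.cvtColor(d['pixels'],cv2.COLOR_BGR2HSV)
y=((hs[...,0]>12)&(hs[...,0]<32)&(hs[...,1]>110)&(hs[...,2]>90)).astype(np.uint8);y[300:]=0;y[:190]=0;y[:,:290]=0
c=cv2.findNonZero(y);b=cv2.boundingRect(c);e=cv2.fitEllipse(cv2.convexHull(c));L=ray(d,*e[0],48)[:2];post=np.array([519.8,-184.])
o=ctrl.get_obs();print(b,np.round(e[0],1),L.round(1),np.hypot(*(L-post)).round(1),'arm remaining',ang(L-post)-79.8,'ee',o['ee_pos'].round(1),o['ft_force'].round(1))
E
python3 ln.py w6.png
```

```text
(335, 209, 87, 79) [378.3 248. ] [483.2 -68.8] 120.9 arm remaining 27.810883479886883 ee [ 484.2 -133.7   45.5] [-0.4  0.3  1. ]
```

Request:
{"name": "carry_out", "arguments": {
  "commands": [
    [0.001,0.004,0.006,0,0,0],
    [0,0.003,0.006,0,0,0],
    [0,0.0025,0.006,0,0,0],
    [0,0.001,0.004,0,0,0],
    [0,0,0,0,0,0]
  ]
}}

```text
t: 13.58
ee_pos: [506.5, -121.5, 44.3]
orientation: [-0.047, 1.556, 0.033]
ft_force: [0.5, 0.1, 0.1]
width: 0.1
```

```bash
python3 ln.py w7.png
```

```text
(336, 248, 67, 40) [368.1 270.8] [518.7 -60.9] 123.1 arm remaining 10.68882211700388 ee [ 506.5 -121.6   44.4] [-0.2 -0.6  0.6]
```

The hand hides part of the lens here. By finger geometry under 10° remains. I'll back straight off (-x), lift, and measure from above.

Request:
{"name": "carry_out", "arguments": {
  "commands": [
    [0,0,-0.014,0,0,0],
    [-0.02,0,-0.012,0,0,0],
    [-0.05,0,0,0,0,0],
    [-0.05,0,0,0,0,0],
    [-0.04,0.02,0.02,0,0,0],
    [0,0.02,0.02,0,0,0],
    [0,0,0,0,0,0]
  ]
}}

```text
t: 14.5
ee_pos: [509.1, -78.8, 207.8]
orientation: [-0.043, 1.559, 0.032]
ft_force: [0.1, 0.1, -0.2]
width: 0.6
```

Run:
```python
from h import *
from an import *
d=cam('wrist','w8.png');print(ctrl.get_obs()['ee_pos'],ctrl.get_obs()['t'])
print(proj(d,[[553.75,3.86,43],[519.8,-183.3,61],[541.5,-66,36]]).round(1))
try: an(d)
except Exception as e: print(e)
```

```text
[508.52272305 -79.3375218  207.68796694] 14.55
[[333.9 222.3]
 [156.  187.8]
 [270.5 206.6]]
mov [267.8 211.4] [547.2 -68.7] lens (array([274. , 199.5]), array([41. , 41.8])) [529.4 -63.4]
mov ang -95.18 r 72.8 lens ang 85.4 120.2 target -100.28 / 79.72  lens-mov [-17.7   5.2]
```

The lens arm is now at 85.4°, with about 5.6° (6 mm at the finger) left. I'll go back down the same way and creep in.

Request:
{"name": "carry_out", "arguments": {
  "commands": [
    [0,-0.021,-0.017,0,0,0],
    [0,-0.021,-0.016,0,0,0],
    [0.03,0,0,0,0,0],
    [0.05,0,0,0,0,0],
    [0.05,0,0,0,0,0],
    [0.03,0,0,0,0,0],
    [0,0,0,0,0,0]
  ]
}}

```text
t: 15.42
ee_pos: [467.1, -128.8, 40.2]
orientation: [-0.039, 1.569, 0.03]
ft_force: [0.3, 0.7, 1.3]
width: 0.2
```

Request:
{"name": "carry_out", "arguments": {
  "commands": [
    [-0.004,0.003,0.012,0,0,0],
    [0,0.003,0.012,0,0,0],
    [0,0,0.008,0,0,0],
    [0,0,0.003,0,0,0],
    [0,0,0,0,0,0]
  ]
}}

```text
t: 16.05
ee_pos: [506.6, -121.7, 48.8]
orientation: [-0.041, 1.563, 0.029]
ft_force: [0.1, 0.0, -1.0]
width: 0.8
```

Request:
{"name": "carry_out", "arguments": {
  "commands": [
    [0.003,0,0.0025,0,0,0],
    [0,0,0.0025,0,0,0],
    [0,0,0.002,0,0,0],
    [0,0,0.001,0,0,0],
    [0,0,0,0,0,0]
  ]
}}

```text
t: 16.68
ee_pos: [513.5, -121.3, 45.2]
orientation: [-0.04, 1.565, 0.029]
ft_force: [-0.8, 0.5, 0.6]
width: 0.4
```

Request:
{"name": "carry_out", "arguments": {
  "commands": [
    [0,0,0.002,0,0,0],
    [0,0,0.0015,0,0,0],
    [0,0,0,0,0,0]
  ]
}}

```text
t: 17.05
ee_pos: [517.0, -121.1, 45.2]
orientation: [-0.04, 1.566, 0.029]
ft_force: [-0.1, -0.5, -0.4]
width: 0.4
```

Request:
{"name": "carry_out", "arguments": {
  "commands": [
    [0,0,-0.012,0,0,0],
    [-0.01,0,-0.014,0,0,0],
    [-0.05,0,0,0,0,0],
    [-0.05,0,0,0,0,0],
    [-0.04,0.02,0.02,0,0,0],
    [0,0.02,0.02,0,0,0],
    [0,0,0,0,0,0]
  ]
}}

```text
t: 17.92
ee_pos: [522.7, -78.8, 202.2]
orientation: [-0.038, 1.564, 0.029]
ft_force: [-0.4, -0.8, 0.0]
width: 0.7
```

Run:
```python
from h import *
from an import *
d=cam('wrist','w9.png');print(ctrl.get_obs()['ee_pos'],ctrl.get_obs()['t'])
print(proj(d,[[553.75,3.86,43],[519.8,-183.3,61],[541.5,-66,36]]).round(1))
try: an(d)
except Exception as e: print(e)
```

```text
[522.19701715 -79.30376202 202.0734621 ] 17.975
[[336.5 212.4]
 [153.5 177. ]
 [271.3 196.8]]
mov [270.6 192.9] [537.2 -67. ] lens (array([270.5, 209.3]), array([39.4, 41.9])) [551.5 -66.7]
mov ang -103.12 r 72.7 lens ang 74.77 120.9 target -100.28 / 79.72  lens-mov [14.3  0.3]
```

The lens seems to have passed the mark by about 5°, but the lens rim and movement overlap and may fool the masks. I'll view the before and after crops side by side in one picture.

Run:
```python
from h import *
a=[dict(np.load(f'pics/{f}.png.npz'))['pixels'][150:250,130:370] for f in('w8','w9')]
cv2.imwrite('pics/c6.png',cv2.resize(np.vstack(a),None,fx=3,fy=3,interpolation=cv2.INTER_CUBIC))
```

```text
(no output)
```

View pics/c6.png

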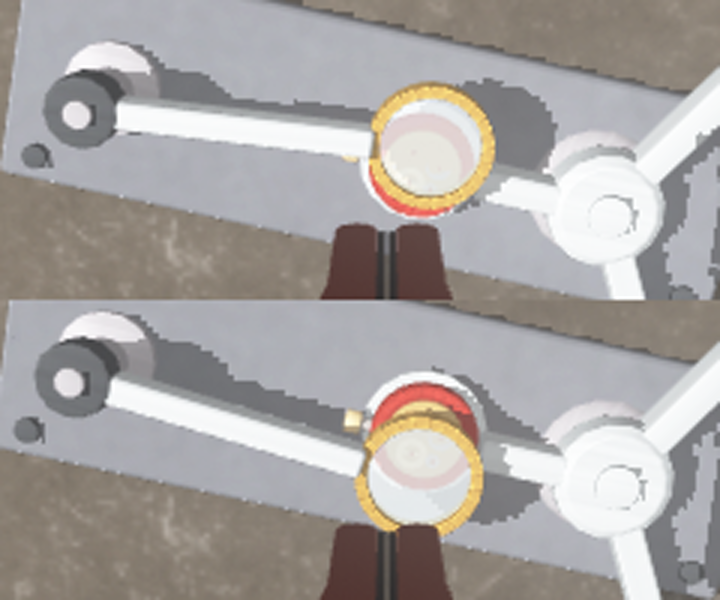

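The picture (top: before, bottom: now) shows the lens at (420,177 in the lower crop), past the movement at about (423,132), so the overshoot is real. The contact offset was about 18.7 mm in every reading, so I'd assumed too little. I'll push gently back from the arm's other (clockwise, +x) face. The target finger position is x≈549–550 at y≈-122, for an arm angle of 80°.

Request:
{"name": "carry_out", "arguments": {
  "commands": [
    [0,-0.021,0.03,0,0,0],
    [0,-0.019,0.03,0,0,0],
    [0.02,0,0,0,0,0],
    [0.045,0,0,0,0,0],
    [0.045,0,0,0,0,0],
    [0.03,0,0,0,0,0],
    [0,0,0,0,0,0]
  ]
}}

```text
t: 18.85
ee_pos: [575.4, -123.8, 56.7]
orientation: [-0.035, 1.574, 0.026]
ft_force: [-0.1, -0.3, -1.3]
width: 0.6
```

Request:
{"name": "carry_out", "arguments": {
  "commands": [
    [0.01,0,0,0,0,0],
    [0,0,-0.006,0,0,0],
    [0,0,-0.006,0,0,0],
    [0,0,-0.003,0,0,0],
    [0,0,0,0,0,0]
  ]
}}

```text
t: 19.48
ee_pos: [560.4, -125.7, 50.2]
orientation: [-0.035, 1.569, 0.025]
ft_force: [0.0, 0.3, 0.3]
width: 0.4
```

Request:
{"name": "carry_out", "arguments": {
  "commands": [
    [0.004,0.001,-0.002,0,0,0],
    [0,0,-0.002,0,0,0],
    [0,0,-0.002,0,0,0],
    [0,0,-0.0015,0,0,0],
    [0,0,0,0,0,0]
  ]
}}

```text
t: 20.1
ee_pos: [553.2, -124.9, 46.3]
orientation: [-0.036, 1.568, 0.025]
ft_force: [-0.5, 0.1, -0.3]
width: 0.5
```

Run:
```python
from h import *
d=cam('wrist','w10.png');print(ctrl.get_obs()['ee_pos'],ctrl.get_obs()['t'])
im=d['pixels'];hs=cv2.cvtColor(im,cv2.COLOR_BGR2HSV)
y=((hs[...,0]>12)&(hs[...,0]<32)&(hs[...,1]>120)&(hs[...,2]>110)).astype(np.uint8);y[300:]=0
n,l,s,c=cv2.connectedComponentsWithStats(y)
for i in range(1,n):
    if s[i,4]>60: 
        e=cv2.fitEllipse(cv2.convexHull(cv2.findNonZero((l==i).astype(np.uint8))));L=ray(d,*e[0],49)[:2];print(s[i],np.round(e[0],1),np.round(e[1],1),L,ang(L-[519.8,-183.3]),np.hypot(*(L-[519.8,-183.3])))
```

```text
[ 553.26728285 -124.93481855   46.29725271] 20.15
[335 201  65  17 527] [367.6 212.4] [22.1 59.5] [532.85910068 -68.71731043] 83.49799969469743 115.3244677361408
[327 245   7  11  64] [329.9 250.1] [ 6.4 16.2] [555.19468527 -86.48953969] 69.91718004672697 103.07787817835562
[372 260  30  20 176] [385.8 269.7] [10.  33.9] [565.67364639 -54.422434  ] 70.4069406377501 136.7984592406622
[252 274   3  26  76] [252.8 286.9] [ 5.2 26.2] [ 579.50531989 -127.80340695] 42.907716278726454 81.51439789303812
[262 275   5  25  80] [263.9 288.1] [ 4.6 27.6] [ 580.0003739  -121.45445814] 45.77229517703855 86.30733494681117
```

Run:
```python
from h import *
d=dict(np.load('pics/w10.png.npz'))
im=d['pixels'];hs=cv2.cvtColor(im,cv2.COLOR_BGR2HSV)
y=((hs[...,0]>12)&(hs[...,0]<32)&(hs[...,1]>100)&(hs[...,2]>80)).astype(np.uint8);y[290:]=0;y[:190]=0;y[:,:320]=0;y[:,430:]=0
for r in range(194,290,4): print(r,''.join('#' if y[r,c] else ('r' if (hs[r,c,0]<8 or hs[r,c,0]>172) and hs[r,c,1]>90 else '.') for c in range(310,425,2)))
c=cv2.findNonZero(y);e=cv2.fitEllipse(cv2.convexHull(c));L=ray(d,*e[0],49)[:2];print(e,L,ang(L-[519.8,-183.3]),np.hypot(*(L-[519.8,-183.3])))
```

```text
194 .............rrrrrrrrrrrrrrrrrrrrrrrrr....................
198 ...........rrrrrrrrr.##..........rrrrrrr..................
202 ..........rrrrrrr...#.#############.rrrrr.................
206 ..........rrrrrr#######################rrr................
210 .........rrrrr.###########################................
214 ........rrrr############.............########.............
218 ........rrr#########.....................#####............
222 ...........#######.........................#####..........
226 ............####............................#####.........
230 .............#...............................####.........
234 .............................................#####........
238 ............#.................................####........
242 ...........#.................................#####........
246 .......#####.................................#####........
250 ........####................................#####.........
254 .........####...............................#####.........
258 ..........................................######..........
262 ........................................#######...........
266 ......................................#######.............
270 ..................................#########...............
274 ...............................########...................
278 ................................####......................
282 ..........................................................
286 ..........................................................
((365.9981994628906, 239.10305786132812), (83.61796569824219, 85.92882537841797), 146.32998657226562) [547.97615894 -67.6550444 ] 76.30703487843058 119.02794498603494
```

The rim fit puts the arm at about 76.3°. I need about 4 mm more.

Request:
{"name": "carry_out", "arguments": {
  "commands": [
    [0,0,-0.002,0,0,0],
    [0,0,-0.0015,0,0,0],
    [0,0,0,0,0,0]
  ]
}}

```text
t: 20.52
ee_pos: [550.0, -125.1, 46.4]
orientation: [-0.036, 1.567, 0.024]
ft_force: [-0.3, 0.1, -0.4]
width: 0.3
```

Request:
{"name": "carry_out", "arguments": {
  "commands": [
    [0,0,0.012,0,0,0],
    [-0.01,0,0.014,0,0,0],
    [-0.05,0,0,0,0,0],
    [-0.05,0,0,0,0,0],
    [-0.04,0.02,-0.01,0,0,0],
    [0,0.02,-0.02,0,0,0],
    [0,0,-0.01,0,0,0],
    [0,0,0,0,0,0]
  ]
}}

```text
t: 21.52
ee_pos: [541.2, -84.2, 205.5]
orientation: [-0.038, 1.562, 0.024]
ft_force: [-0.1, -0.6, 0.1]
width: 0.1
```

```bash
cat > fin.py <<'E'
from h import *
import sys
d=cam('wrist',sys.argv[1]);o=ctrl.get_obs();print(o['t'],o['ee_pos'].round(1))
im=d['pixels'];hs=cv2.cvtColor(im,cv2.COLOR_BGR2HSV);H=hs[...,0]
y=((H>12)&(H<32)&(hs[...,1]>100)&(hs[...,2]>80)).astype(np.uint8);r=(((H<8)|(H>172))&(hs[...,1]>80)).astype(np.uint8)
c0=proj(d,[541,-66,49])[0].astype(int);w=38
for m in(y,r): k=m.copy();m[:]=0;m[c0[1]-w:c0[1]+w,c0[0]-w:c0[0]+w]=k[c0[1]-w:c0[1]+w,c0[0]-w:c0[0]+w]
n,l,s,_=cv2.connectedComponentsWithStats(y);y=(l==1+np.argmax(s[1:,2]*s[1:,3])).astype(np.uint8)
e=cv2.fitEllipse(cv2.convexHull(cv2.findNonZero(y)));L=ray(d,*e[0],49)[:2];print('lens',np.round(e[0],1),np.round(e[1],1),L.round(1),ang(L-[519.8,-183.3]).round(2),np.hypot(*(L-[519.8,-183.3])).round(1),'red px',r.sum())
for v in range(c0[1]-w,c0[1]+w,3): print(v,''.join('#' if y[v,u] else 'r' if r[v,u] else 'w' if hs[v,u,1]<14 and hs[v,u,2]>195 else '.' for u in range(c0[0]-w,c0[0]+w)))
E
python3 fin.py w11.png
```

```text
21.575 [541.4 -84.3 205.3]
lens [277.7 184.2] [42.7 43. ] [544.  -66.4] 78.28 119.4 red px 63
143 ............................................................................
146 ............................................................................
149 ............................................................................
152 ............................................................................
155 ............................................................................
158 ............................wwwwwwwwwwwwwwwwwww.............................
161 .......................wwwwww..rrrrrrrrrrrrrrwwwwww.........................
164 .....................wwww.rrr.################rrr...........................
167 ..................wwww.r.##########################.........................
170 ....................w.#######.wwwwwwwwwwwwwwww..######......................
173 wwww................#####..wwwwwww.wwwwwwwwwwwwwww.#####....................
176 wwwwwwwwwwwwwwww...####..wwwwwwwwwwwwwwwwwwwwwwwwww...####..................
179 wwwwwwwwwwwwwwwwwww.#....wwwww
[... 399 characters left out ...]
wwwww................wwwwww.#####...................
197 .....................#####.wwwwwwwwwwwwwwwwwwwww..######....................
200 .......................#######.....ww.ww.....########.......................
203 ...........................#####################............................
206 ............................................................................
209 ............................................................................
212 ............................................................................
215 ............................................................................
218 ............................................................................
```

Run:
```python
from h import *
d=dict(np.load('pics/w11.png.npz'))
c0=proj(d,[541,-66,49])[0].astype(int);print(c0)
im=d['pixels'];print('col through centre, rows 150-215:');print([ (r,im[r,277].tolist()) for r in range(152,212,2)])
for v in(177,178.5,180): print(ray(d,277.5,v,35).round(1))
s=ray(d,277.5,157,33);print('holder top edge',s, 'ctr dx 20 ->',s[0]+20)
print('px/mm',np.linalg.norm(proj(d,[541,-66,35])[0]-proj(d,[551,-66,35])[0])/10)
```

```text
[278 181]
col through centre, rows 150-215:
[(152, [181, 173, 172]), (154, [179, 173, 172]), (156, [233, 233, 231]), (158, [247, 246, 244]), (160, [76, 80, 156]), (162, [94, 105, 222]), (164, [111, 187, 227]), (166, [114, 192, 231]), (168, [184, 206, 215]), (170, [216, 224, 225]), (172, [217, 224, 225]), (174, [216, 223, 224]), (176, [216, 224, 225]), (178, [216, 224, 225]), (180, [221, 227, 227]), (182, [225, 230, 231]), (184, [224, 230, 230]), (186, [224, 228, 228]), (188, [217, 224, 225]), (190, [217, 224, 225]), (192, [201, 200, 219]), (194, [200, 200, 219]), (196, [225, 223, 224]), (198, [233, 231, 227]), (200, [216, 228, 231]), (202, [92, 146, 178]), (204, [113, 194, 232]), (206, [137, 164, 181]), (208, [175, 170, 168]), (210, [175, 170, 168])]
[539.4 -66.1  35. ]
[541.  -66.1  35. ]
[542.7 -66.   35. ]
holder top edge [518.25929523 -67.20836803  33.        ] ctr dx 20 -> 538.259295230318
px/mm 0.908449449665061
```

Through the lens column: the red ring spans rows 159.5–195.5 (centre at x≈540) and the rim spans rows 163–206 (centre at x≈543.7). The lens is still about 3.5 mm too far +x. One more small nudge: the finger last stopped at x=550.0 and needs about 548.2.

Request:
{"name": "carry_out", "arguments": {
  "commands": [
    [0,-0.02,0.02,0,0,0],
    [0,-0.018,0.018,0,0,0],
    [0.02,0,0,0,0,0],
    [0.045,0,0,0,0,0],
    [0.045,0,0,0,0,0],
    [0.03,0,0,0,0,0],
    [0,0,0,0,0,0]
  ]
}}

```text
t: 22.45
ee_pos: [588.1, -128.6, 58.5]
orientation: [-0.034, 1.563, 0.021]
ft_force: [0.9, -0.2, 0.3]
width: 0.7
```

Request:
{"name": "carry_out", "arguments": {
  "commands": [
    [0.01,0.002,-0.008,0,0,0],
    [0,0,-0.008,0,0,0],
    [0,0,-0.008,0,0,0],
    [0,0,-0.006,0,0,0],
    [0,0,-0.002,0,0,0],
    [0,0,0,0,0,0]
  ]
}}

```text
t: 23.2
ee_pos: [556.5, -128.9, 51.6]
orientation: [-0.035, 1.557, 0.019]
ft_force: [-0.4, -0.0, 0.7]
width: 0.5
```

Request:
{"name": "carry_out", "arguments": {
  "commands": [
    [0.005,0.003,-0.002,0,0,0],
    [0,0,-0.002,0,0,0],
    [0,0,-0.0015,0,0,0],
    [0,0,-0.001,0,0,0],
    [0,0,0,0,0,0]
  ]
}}

```text
t: 23.82
ee_pos: [550.1, -125.9, 46.1]
orientation: [-0.035, 1.557, 0.019]
ft_force: [0.6, -0.2, 0.6]
width: 0.6
```

Request:
{"name": "carry_out", "arguments": {
  "commands": [
    [0,0,-0.001,0,0,0],
    [0,0,-0.001,0,0,0],
    [0,0,0,0,0,0]
  ]
}}

```text
t: 24.2
ee_pos: [548.7, -126.0, 46.3]
orientation: [-0.035, 1.555, 0.019]
ft_force: [-0.5, 0.1, -0.3]
width: 0.7
```

Request:
{"name": "carry_out", "arguments": {
  "commands": [
    [0,0,0.012,0,0,0],
    [-0.01,0,0.014,0,0,0],
    [-0.05,0,0,0,0,0],
    [-0.05,0,0,0,0,0],
    [-0.04,0.02,-0.01,0,0,0],
    [0,0.02,-0.02,0,0,0],
    [0,0,-0.01,0,0,0],
    [0,0,0,0,0,0]
  ]
}}

```text
t: 25.2
ee_pos: [538.3, -84.6, 205.2]
orientation: [-0.037, 1.55, 0.018]
ft_force: [1.4, -0.1, -0.3]
width: 0.4
```

```bash
python3 fin.py w12.png
python3 - <<'E'
from h import *
d=dict(np.load('pics/w12.png.npz'));im=d['pixels'];c=proj(d,[541,-66,49])[0].astype(int)
print([(r,im[r,c[0]].tolist()) for r in range(c[1]-34,c[1]+36,1)])
E
```

```text
25.25 [538.6 -84.7 205.1]
lens [278.9 183.1] [42.7 43.1] [541.9 -66.1] 79.33 119.3 red px 17
144 ............................................................................
147 ............................................................................
150 ............................................................................
153 ............................................................................
156 ............................................................................
159 ...........................wwwwwwwwwwwwwwwwwwww.............................
162 ......................wwwwwww.rr..##########r...wwww........................
165 ....................wwww.r.######################...........................
168 ..................wwww.########..wwwwwwwwwww...######.......................
171 ....................#######.wwwwwwwwwwwwwwwwwwww...#####....................
174 wwwwwwwwww.........#####.wwwwwwwww.wwwwwwwwwwwwwww...#####..................
177 wwwwwwwwwwwwwwwwwww.##...wwwwwwwwwwwwwwwwwwwwwwwwww....####.................
180 wwwwwwwwwwwwwwwwwww.#...wwwwwww
[... 2075 characters left out ...]
25]), (189, [216, 224, 225]), (190, [216, 223, 225]), (191, [215, 223, 225]), (192, [210, 217, 223]), (193, [199, 200, 220]), (194, [199, 200, 220]), (195, [199, 200, 220]), (196, [206, 206, 221]), (197, [244, 243, 241]), (198, [232, 230, 227]), (199, [210, 220, 220]), (200, [166, 190, 201]), (201, [98, 160, 196]), (202, [115, 199, 235]), (203, [113, 193, 232]), (204, [115, 188, 227]), (205, [159, 171, 180]), (206, [177, 171, 171]), (207, [176, 171, 171]), (208, [176, 171, 171]), (209, [177, 170, 170]), (210, [176, 170, 169]), (211, [176, 170, 169]), (212, [175, 170, 170]), (213, [159, 154, 154]), (214, [120, 128, 134]), (215, [113, 124, 133]), (216, [113, 125, 133]), (217, [113, 125, 134])]
```

Run:
```python
from h import *
d=dict(np.load('pics/w12.png.npz'))
for z in(35,37): print('mov',ray(d,278.3,178.25,z).round(1))
for z in(47,51): print('lens',ray(d,278.9,183.2,z).round(1))
```

```text
mov [540.  -66.2  35. ]
mov [539.5 -66.3  37. ]
lens [542.5 -66.   47. ]
lens [541.6 -66.2  51. ]
```

Request:
{"name": "carry_out", "arguments": {
  "commands": [
    [-0.02,0.05,0,0,0,0],
    [0,0.05,0,0,0,0],
    [0,0.05,0,0,0,0],
    [0,0.05,0,0,0,0],
    [0,0.05,0,0,0,0],
    [0,0.05,0,0,0,0],
    [0,0,0,0,0,0],
    [0,0,0,0,0,0]
  ]
}}

```text
t: 26.25
ee_pos: [535.4, 220.4, 218.0]
orientation: [-0.033, 1.552, 0.011]
ft_force: [-0.4, -0.3, -0.2]
width: 0.1
```

Run:
```python
from h import *
d=cam('top','t9.png');im=d['pixels'];hs=cv2.cvtColor(im,cv2.COLOR_BGR2HSV);t0=dict(np.load('pics/top0.png.npz'))
c=proj(d,[541,-66,48])[0];print('expected lens px',c, ctrl.get_obs()['ee_pos'])
H=hs[...,0];y=((H>12)&(H<32)&(hs[...,1]>80)&(hs[...,2]>110)).astype(np.uint8);k=y*0;a,b=c.astype(int);k[b-14:b+15,a-14:a+15]=y[b-14:b+15,a-14:a+15]
P=cv2.findNonZero(k);e=cv2.fitEllipse(cv2.convexHull(P));L=ray(d,*e[0],49)[:2];print(e,L,'arm ang vs line',ang(L-[519.02,-184.99])-ang(np.array([552.3,2.31])-[519.02,-184.99]))
D=cv2.absdiff(im,t0['pixels']).max(2)
for n,p in(('tin/eye/clamp',(335,155,375,245)),('plate right end',(300,205,315,250))): print(n,(D[p[1]:p[3],p[0]:p[2]]>40).sum())
```

```text
expected lens px [245.03675945 218.35983109] [535.36668849 220.17721137 218.05208354]
((245.37367248535156, 217.90159606933594), (17.48215103149414, 17.833240509033203), 69.15581512451172) [541.95743495 -66.89286508] arm ang vs line -0.9161077962958473
tin/eye/clamp 0
plate right end 0
```

Lens and movement agree to about 2 mm; the top and wrist views give the same lens position, and the bystanders and plate are unchanged. There is plenty of time, so I'll do one last nudge of about 1 mm at the finger to x≈547.5.

Request:
{"name": "carry_out", "arguments": {
  "commands": [
    [0,-0.055,0.008,0,0,0],
    [0,-0.055,0.008,0,0,0],
    [0,-0.055,0.008,0,0,0],
    [0,-0.055,0.008,0,0,0],
    [0,-0.055,0.008,0,0,0],
    [0,-0.045,0.008,0,0,0],
    [0,0,0,0,0,0],
    [0,0,0,0,0,0]
  ]
}}

```text
t: 27.3
ee_pos: [591.2, -119.5, 223.3]
orientation: [-0.022, 1.552, -0.0]
ft_force: [0.2, 0.1, 0.3]
width: 0.6
```

Request:
{"name": "carry_out", "arguments": {
  "commands": [
    [0.03,-0.004,0,0,0,0],
    [0.05,0,0,0,0,0],
    [0.05,0,0,0,0,0],
    [0.03,0,0,0,0,0],
    [0.005,0,0,0,0,0],
    [0,0,0,0,0,0]
  ]
}}

```text
t: 28.05
ee_pos: [594.8, -120.7, 56.7]
orientation: [-0.026, 1.549, 0.004]
ft_force: [-0.1, -0.7, 0.6]
width: 0.4
```

Request:
{"name": "carry_out", "arguments": {
  "commands": [
    [0.01,-0.002,-0.01,0,0,0],
    [0,-0.001,-0.01,0,0,0],
    [0,-0.001,-0.008,0,0,0],
    [0,0,-0.006,0,0,0],
    [0.002,0,-0.003,0,0,0],
    [0,0,0,0,0,0]
  ]
}}

```text
t: 28.8
ee_pos: [557.3, -126.3, 47.1]
orientation: [-0.027, 1.543, 0.003]
ft_force: [-0.1, -0.1, -1.0]
width: 0.5
```

Request:
{"name": "carry_out", "arguments": {
  "commands": [
    [0,0,-0.0025,0,0,0],
    [0,0,-0.0025,0,0,0],
    [0,0,-0.002,0,0,0],
    [0,0,-0.001,0,0,0],
    [0,0,0,0,0,0]
  ]
}}

```text
t: 29.42
ee_pos: [549.4, -126.4, 46.8]
orientation: [-0.027, 1.543, 0.003]
ft_force: [-0.7, 0.1, 0.5]
width: 0.6
```

Request:
{"name": "carry_out", "arguments": {
  "commands": [
    [0,0,-0.001,0,0,0],
    [0,0,-0.001,0,0,0],
    [0,0,0,0,0,0]
  ]
}}

```text
t: 29.8
ee_pos: [547.9, -126.5, 47.0]
orientation: [-0.027, 1.542, 0.003]
ft_force: [-0.4, 0.4, 0.2]
width: 0.6
```

Request:
{"name": "carry_out", "arguments": {
  "commands": [
    [0,0,0.012,0,0,0],
    [-0.01,0,0.014,0,0,0],
    [-0.05,0,0,0,0,0],
    [-0.05,0,0,0,0,0],
    [-0.04,0.02,-0.01,0,0,0],
    [0,0.02,-0.02,0,0,0],
    [0,0,-0.01,0,0,0],
    [0,0,0,0,0,0]
  ]
}}

```text
t: 30.8
ee_pos: [536.2, -84.1, 205.6]
orientation: [-0.029, 1.535, 0.002]
ft_force: [0.2, -0.5, 0.5]
width: 0.3
```

```bash
python3 fin.py w13.png|head -2
python3 - <<'E'
from h import *
d=dict(np.load('pics/w13.png.npz'));im=d['pixels'].astype(int);c=proj(d,[541,-66,49])[0].astype(int)
print(c,[(r,im[r,c[0]].tolist()) for r in range(c[1]-28,c[1]+28,1) if r<c[1]-12 or r>c[1]+8])
E
```

```text
30.85 [536.5 -84.2 205.4]
lens [279.5 181.3] [42.8 42.9] [540.6 -65.9] 79.96 119.3 red px 0
[279 181] [(153, [179, 174, 173]), (154, [178, 173, 172]), (155, [180, 176, 175]), (156, [244, 243, 242]), (157, [247, 247, 245]), (158, [246, 245, 244]), (159, [209, 210, 223]), (160, [88, 132, 158]), (161, [101, 163, 201]), (162, [114, 192, 231]), (163, [115, 193, 232]), (164, [119, 198, 233]), (165, [160, 197, 220]), (166, [217, 223, 225]), (167, [216, 224, 225]), (168, [217, 224, 225]), (190, [216, 223, 223]), (191, [213, 221, 222]), (192, [199, 200, 218]), (193, [200, 201, 218]), (194, [199, 200, 218]), (195, [205, 204, 220]), (196, [239, 238, 236]), (197, [220, 225, 223]), (198, [201, 218, 220]), (199, [86, 133, 162]), (200, [117, 203, 238]), (201, [115, 199, 236]), (202, [116, 195, 233]), (203, [145, 180, 201]), (204, [177, 170, 170]), (205, [177, 171, 170]), (206, [175, 170, 170]), (207, [175, 170, 169]), (208, [175, 169, 168])]
```

Lens (540.6, -65.9) and movement (about 540, -66.2) now agree to under 1 mm. I'll move the hand well clear and hand in.

Request:
{"name": "carry_out", "arguments": {
  "commands": [
    [-0.02,0.05,0,0,0,0],
    [0,0.05,0,0,0,0],
    [0,0.05,0,0,0,0],
    [0,0.05,0,0,0,0],
    [0,0.05,0,0,0,0],
    [0,0.04,0,0,0,0],
    [0,0,0,0,0,0],
    [0,0,0,0,0,0]
  ]
}}

```text
t: 31.85
ee_pos: [537.9, 210.7, 217.1]
orientation: [-0.024, 1.538, -0.005]
ft_force: [-0.2, -0.1, 0.6]
width: 0.2
```

Run:
```python
from h import *
d=cam('top','t10.png');t0=dict(np.load('pics/top0.png.npz'));D=cv2.absdiff(d['pixels'],t0['pixels']).max(2)
print((D[155:245,335:375]>40).sum(),(D[205:250,300:315]>40).sum(),ctrl.get_obs()['ee_pos'],ctrl.get_obs()['ft_force'])
print(ctrl.close_job())
```

```text
0 0 [537.95821116 210.50990616 217.13827706] [ 0.07106387  0.78489189 -0.18463402]
the job is handed in; nothing more can be done
None
```

The lens stands over the watch movement, centred to within about 1 mm by my last wrist-camera measurement. The job was handed in at about 32 s with the hand clear.

- **Carrier:** I pushed spoke 2 from the side, anticlockwise. It overshot by about 3°, so I nudged it back on spoke 1's other face.
- **Lens arm:** I pushed it round, overshot by about 5°, and brought it back with three small pushes on its other face.
- **Last wrist view:** this put the lens at (540.6, -65.9) mm and the movement at about (540, -66).
- **Unmoved parts:** the top view showed no pixel changes where the tin, eyeglass and clamp block stand, or at the end of the plate.
- **Disagreement:** the checks of the carrier's angle differed. One put it about 1° to one side of the line to the post, another about 1° to the other. I left it there and centred the lens over the movement itself.

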